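# Clamp a circuit board with the square key

## Robot

A 6-joint arm with a two-finger parallel gripper is mounted at the origin on the work surface. World frame = base frame: x ahead of the robot, y to its left, z up, the work surface at z = 0. Lengths are in mm, angles in rad, forces in N, time in s.
With the tool pointing down it reaches from about 400 to 925 mm from the base axis. Payload 12.5 kg.
Tool frame: the origin (TCP) lies at the very end of the fingers, on their centre line; the grasp point (between the pads) lies 19 mm behind it; z points along the fingers, y is the direction in which the jaws open and shut (so a half turn about z gives the same grasp; the last joint's range is limited). The gripper opens to 95 mm and grips with 3 to 60 N. Pads are 20 mm wide; open, the fingers measure 119 mm over their backs; the gripper's body (75 mm by 180 mm) begins 59 mm behind the grasp point.
Start: joints at [1.203, 0.491, 1.559, -0, 1.092, -0.106], TCP at [161.744, 603.726, 214.661] pointing down, gripper open.
Joint ranges: [-3.1, 3.1], [-0.84, 2.19], [0.05, 2.79], [-1.13, 4.28], [0.06, 2.93], [-2.69, 2.69]. Speed limits (rad/s): [2.22, 2.22, 2.79, 3.14, 3.14, 3.14].

## Interface

Orientations are given as [roll, pitch, yaw] about the fixed x, y, z axes, in that order (R = Rz(yaw) Ry(pitch) Rx(roll)).
In Python, from cell import env gives the robot as it stands.
- The arm moves only by the shell command python3 -m pendant 'ROWS'. ROWS is JSON, a list that holds one entry, the list of rows, each a list of 5 numbers: the opening, from 0 (shut) to 1 (fully open), then the shift along the tool's x, y, z in m, then the turn about the tool's z in rad. A call has exactly 8 rows; each row is the pose to reach, as a shift and turn from the pose commanded when the call began, along the tool's axes at that moment; what a row does not reach only later rows make up. A row lasts 1/10 s, in which the tool goes at most 50 mm and 8.59 degrees, less where a joint would pass 70% of its speed; a pose out of reach is approached as far as the arm can. A call with a gripper value outside its range is refused whole. The fingers move at their own pace and stop on an object; the grip force is fixed at half the most. Time passes only in rows, so rows that repeat a pose let the fingers close, or fill a call up. It gives the time, the measured TCP pose, the force and the opening at its end, in the units of the state.
- env.state(): the state, without advancing time (a new reading comes with each control period).
- env.read_camera(name): name is "side" or "top" or "wrist"; returns a dict with "image" (384x512x3 uint8, blue, green, red), "range_z" (384x512 float32, mm along the optical axis (not along the pixel's ray), 0 where there is no reading), "fx", "fy", "cx", "cy" (pixels), "rvec" (rotation vector, rad) and "tvec" (3), from world to camera coordinates, as OpenCV has them; the wrist camera has in their place "tool_from_camera" (4x4, takes a point from camera to tool coordinates, whose origin is the TCP and whose axes are the flange's). Camera axes: x right, y down, z forward; pixel columns grow to the right and rows downward; lengths in mm; the calibration is good to about 2 mm. A picture is of the moment at which its call begins: read the wrist's pose just before it.
- env.job_done(): hands the job in, once; it reports no verdict.
The state is a dict: "t": time; "joints": joint angles; "qvel": joint speeds; "tau": joint torques, N m; "eef_pos": TCP position; "tcp_rot": TCP orientation; "ft_force": force on the tool from outside, world axes, zero at the start; "moment": the same for the moment, N m; "opening": opening from 0.0 (shut) to 1.0 (fully open).
Only numpy, scipy, OpenCV 4.12 (cv2) and the standard library are available. Lean on these libraries where they do the work, as an engineer would, in place of code of your own. Each camera call takes 0.05 s, during which the arm holds its last target. There are 200 camera calls.

## Task

Take the red T-handled square key out of the black tool block, stand it square in the brass drive on the sloping blue board holder, and turn it little by little while pressing until it drops fully home. Then use the key, not your fingers on the tongue, to turn the drive clockwise until it stops, with the yellow tongue over the green board; let go and leave the key fully home in the drive. Leave the other things on the bench where they are.

Things in the scene. Friction and masses are not known exactly. Their poses are not given: they have to be found in the camera images.
- key: Loose, 88 mm tall, 0.3 kg. From below: steel foot 32 x 32 mm, 32 mm high; short shank; black guard disc of 64 mm diameter, 44 to 50 mm up, on which fingertips can bear; red T-bar 50 to 88 mm up, 90 mm long (key's x), 24 mm wide (y). Origin: centre of the foot's underside; z up the key; foot's flats square to x and y. Starts upright in one of the block's wells, at any yaw, underside 10 mm above the table.
- key_foot (a point): Centre of the underside of the key's foot (the same point and axes as key).
- mouth (a point): Centre of the drive's square recess, in the plane of its rim; this frame is fixed. z points out of the recess (25 degrees from vertical), y level towards the board, x up the slope. Recess: 34.4 mm square, 2.5 mm lead-in, 24 mm deep (key home: its underside 24 mm below this point). The flats' angle about z is unknown and unrelated to any reading: feel or look for it.
- clamp (a joint): Angle of the drive, rad. 0: open stop, tongue pointing down the slope. Grows clockwise, seen looking into the recess, to the stop at 1.45, where the tongue lies over the board's edge. Starts between 0 and 0.3. Steady friction of about 0.2 N m; stays where left. The drive is a brass insert, 56 mm square, 28 mm high, on a steel disc, 86 mm diameter, 10 mm high, lying on the slope.
- tongue: The turning drive: steel disc with a yellow clamp tongue, 42 x 22 x 8 mm, that reaches 77 mm from the axis, 11 to 19 mm above the slope, and the brass insert. Origin on the drive's axis, on the slope's surface; z out of the slope; it turns with the drive, and the tongue points along (-0.993, 0.121, 0) of this frame.
- holder: Fixed board holder, grey foot 170 x 220 mm, blue top face 170 x 220 mm sloping at 25 degrees, low edge to the robot's side, high edge 98 mm above the table. Origin: centre of the underside; its x points to the high edge, its y across. The green board, 120 x 85 mm, lies on the +y half, the drive on the -y half. It stands left or right of the middle, turned up to 0.25 rad.
- block: Fixed black tool block, 80 x 265 x 30 mm, origin at the centre of its underside, long side along its y. Three round wells, 52 mm diameter and 20 mm deep, at y = -85, 0 and 85 mm.
- driver_a: Bystander in a well of the block: yellow driver with round knob, 38 mm across, 60 mm tall; origin at its underside.
- driver_b: Bystander in a well of the block: steel driver with blue top, 38 mm across, 60 mm tall; origin at its underside.
- flux_jar: Bystander: amber bottle between holder and block, 52 mm diameter, 130 mm tall; origin at its underside.
- meter: Bystander: yellow hand meter lying flat, 85 x 150 x 44 mm; origin at its underside.
- screwdriver: Bystander: screwdriver lying flat, 180 mm long.
- capacitor: Bystander: black capacitor can, 48 mm diameter, 75 mm tall; origin at its underside.
- tape: Bystander: grey roll of tape lying flat, 90 mm diameter, 24 mm high; origin at its underside.
- cup: Bystander: white cup, 68 mm diameter, 60 mm tall; origin at its underside.
Not all that is in view belongs to the job. What is shaped like the key but purple or turquoise is not meant.

How it is judged (in metres and radians):
On the way:
1. the key stands fully home in the drive before the clamp has been turned (z of key_foot in the frame of mouth below -0.019 m and distance between key_foot and mouth below 0.03 m and angle between the z axis of key and the z axis of mouth, either way round below 0.15 rad and value of joint clamp below 0.8 rad), for 0.2 s.
At the end, for the whole second after the job is handed in: The clamp is turned clockwise to within 0.13 rad of its stop (joint above 1.32), the key stands released and at rest in the drive, its foot at least 19 mm deep and its axis within 0.15 rad of the recess's (value of joint clamp above 1.32 rad and z of key_foot in the frame of mouth below -0.019 m and distance between key_foot and mouth below 0.03 m and angle between the z axis of key and the z axis of mouth, either way round below 0.15 rad and linear speed of key below 0.02 m/s); the robot touches nothing.
It fails at once if the drive or its tongue is pushed by the robot's fingers or arm instead of the key (contact force between any of the fingers, the arm and tongue above 2 N).
It fails at once if one of the other tools in the block is shifted more than 25 mm (distance of any of driver_a, driver_b from where it was at the start of the episode above 0.025 m).
It fails at once if a bystander on the bench is shifted more than 25 mm or tipped (distance of any of flux_jar, meter, screwdriver, capacitor, tape, cup from where it was at the start of the episode above 0.025 m or angle between flux_jar's own z axis and vertical above 0.5 rad).
It also fails if it takes over 70 s, if anything falls off the work surface, if the arm or the gripper's body presses on something with over 40 N, if the wrist force passes 120 N, or if a joint passes its speed limit or range.

## Working session

There is one attempt and no reset: what is moved stays moved. The work goes in short steps, Python scripts to look and compute and a shell command to move; the robot and the scene stay as the last step left them, time stands still between calls to the robot, and variables do not carry over. Pictures are saved under pics/ and viewed, about 8 in all and at most 12, crops included, and the job is handed in when it is done.

```bash
ls; mkdir -p pics
cat > h.py <<'E'
import numpy as np, cv2
from cell import env
from scipy.spatial.transform import Rotation as R
def cam(n):
    s=env.state(); c=env.read_camera(n)
    c={k:(np.array(v) if isinstance(v,(list,tuple)) else v) for k,v in c.items()}
    if n=='wrist':
        T=np.array(c['tool_from_camera'],float); Rt=R.from_euler('xyz',s['tcp_rot']).as_matrix()
        c['Rwc']=Rt@T[:3,:3]; c['o']=Rt@T[:3,3]+np.array(s['eef_pos'])
    else:
        Rm=cv2.Rodrigues(np.array(c['rvec'],float))[0]; c['Rwc']=Rm.T; c['o']=-Rm.T@np.array(c['tvec'],float).ravel()
    return c
def cloud(c):
    v,u=np.mgrid[0:384,0:512]; z=c['range_z']
    p=np.stack([(u-c['cx'])/c['fx']*z,(v-c['cy'])/c['fy']*z,z],-1)
    w=p@c['Rwc'].T+c['o']; w[z<=0]=np.nan; return w
E
python3 - <<'E'
from h import *
print(env.state())
a=[]
for n in('top','side'):
    c=cam(n); np.savez('pics/'+n,**c); a.append(c['image'])
    print(n,c['o'])
cv2.imwrite('pics/1.png',cv2.resize(a[0],(800,600))); cv2.imwrite('pics/2.png',a[1])
E
```

```text
pics
{'t': 0.0, 'joints': array([ 1.20342937e+00,  4.91537595e-01,  1.55946727e+00, -1.60229029e-06,
        1.09172065e+00, -1.05576897e-01]), 'qvel': array([ 2.84901761e-04, -6.44832503e-05, -1.43284175e-03,  1.96564746e-03,
        1.09375704e-03,  1.20538008e-03]), 'tau': array([ 8.06492535e-04, -6.12665176e+01, -2.58185184e+01,  6.93386444e-02,
        4.82526398e-02, -1.16856295e-04]), 'eef_pos': array([161.62723924, 603.47168052, 214.0692656 ]), 'tcp_rot': array([-3.14046595e+00, -1.17968739e-04,  2.87980327e+00]), 'ft_force': array([ 0.15416393, -0.2075244 ,  0.49389783]), 'moment': array([ 0.03083287,  0.02473669, -0.02930149]), 'opening': 1.0009082847213744}
top [ 337.42993997  -40.71485752 1132.69003982]
side [ 271.54804248 -560.94677376  739.22397583]
```

View pics/1.png

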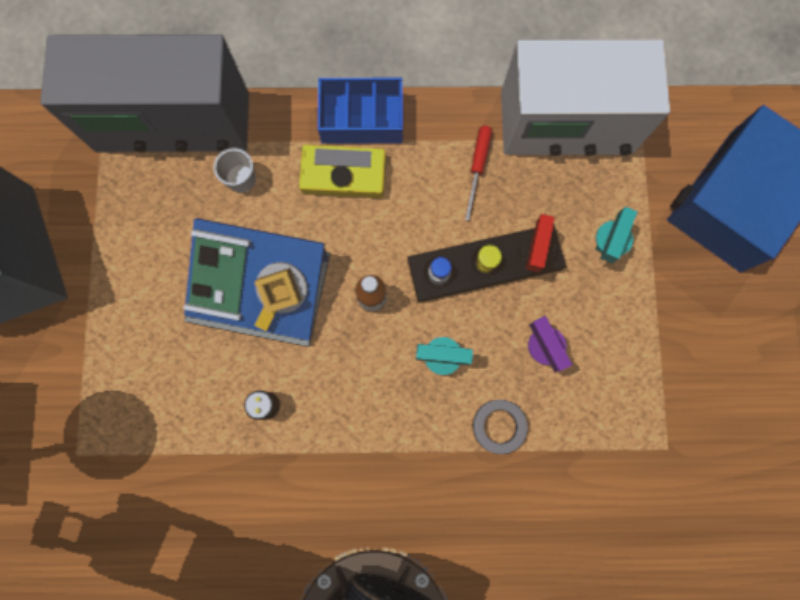

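View pics/2.png

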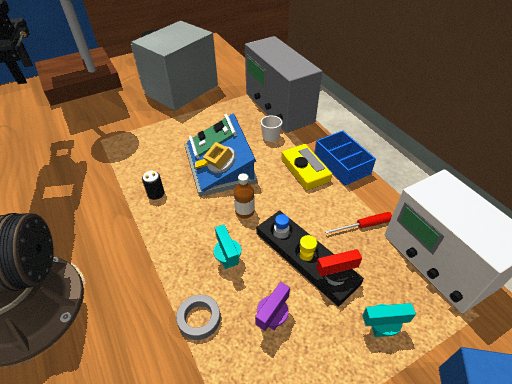

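The top view (800x600) shows these candidates:
- The red T-bar in the block at (541,242).
- Turquoise decoys at (444,355) and (618,235), and a purple one at (550,345).
- The red screwdriver handle at (482,150).

I choose the red T in the block's right well. The brass drive is at about (278,290), with its yellow tongue at (265,317).

```bash
python3 -m pendant 2>&1 | tail -5
cat > m.py <<'E'
from h import *
c=dict(np.load('pics/top.npz')); w=cloud(c); im=c['image']; hsv=cv2.cvtColor(im,cv2.COLOR_BGR2HSV)
H,S,V=[hsv[...,i].astype(int) for i in range(3)]
def rect(p):
    r=cv2.minAreaRect(p[:,:2].astype(np.float32)); return np.round(r[0],1),np.round(r[1],1),np.round(r[2],1)
red=((H<6)|(H>174))&(S>180)&(V>90); z=w[...,2]
k=red&(z>88)&(z<108)
p=w[k]; print('key top n',len(p),np.median(p[:,2]),rect(p), p.mean(0))
uu=np.mgrid[0:384,0:512][1]; hold=(uu>100)&(uu<220)
blue=hold&(H>100)&(H<125)&(S>120)&(V>60)&(z>15)
q=w[blue]; q=q[~np.isnan(q).any(1)]
for _ in range(4):
    m=q.mean(0); n=np.linalg.svd(q-m,full_matrices=False)[2][2]; n*=np.sign(n[2]); d=(q-m)@n; q=q[abs(d)<3]
print('slope n',n,np.degrees(np.arccos(n[2])),'az',np.degrees(np.arctan2(n[1],n[0])),m,len(q))
hgt=(w-m)@n
br=hold&(H>12)&(H<32)&(S>110)&(V>80)&(hgt>33)&(hgt<43)
l,lab,st,ce=cv2.connectedComponentsWithStats(br.astype(np.uint8)); i=1+st[1:,4].argmax(); b=w[lab==i]
ex=np.array([-n[0],-n[1],0]);ex-=ex@n*n;ex/=np.linalg.norm(ex);ey=np.cross(n,ex)
print('brass hgt',np.median(hgt[lab==i]),len(b))
ab=np.c_[(b-m)@ex,(b-m)@ey]; r=cv2.minAreaRect(ab.astype(np.float32)); print('rect in slope',r, 'ctr world',m+ex*r[0][0]+ey*r[0][1]+n*38, 'ex',ex,'ey',ey)
di=hold&(hgt>6)&(hgt<14)&(S<60); print('disc',w[di].mean(0))
E
python3 m.py
python3 - <<'E'
import cv2
a=cv2.imread('pics/1.png');import numpy as np
c=np.load('pics/top.npz')['image']
x=cv2.resize(c[130:230,110:220],(550,500),interpolation=cv2.INTER_CUBIC);cv2.imwrite('pics/3.png',x)
E
```

```text
invalid input
key top n 310 97.60150658782527 (array([ 621.7, -281.7]), array([23.6, 87.6]), np.float64(76.0)) [ 620.85620056 -280.82482734   97.51072197]
slope n [-0.21639331  0.01217708  0.97623033] 12.517374670201892 az 176.77919798351132 [567.6552615  174.02890732  65.1033722 ] 88
brass hgt 37.5521004243781 1857
rect in slope ((-475.3572998046875, 15.585289001464844), (277.7410583496094, 67.9224624633789), 88.42548370361328) ctr world [ 96.98275849 216.12495328  -0.82675396] ex [ 0.97468831 -0.05484852  0.21673566] ey [0.056184   0.99842043 0.        ]
disc [660.01071958 212.18418456  95.93630731]
```

View pics/3.png

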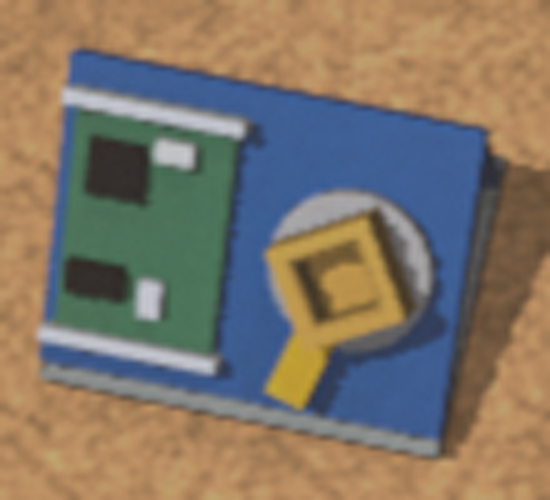

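The crop shows the drive with its square turned about 25–30° relative to the slope, and the tongue pointing down the slope near the open stop. My slope fit picked up outliers, so I'll fix that.

```bash
cat > m2.py <<'E'
exec(open('m.py').read().split("uu=")[0])
crop=np.zeros(z.shape,bool); crop[138:225,115:212]=1
q=w[crop&(H>100)&(H<130)&(S>100)&(z>15)]
rng=np.random.default_rng(0);best=0
for _ in range(400):
    t=q[rng.choice(len(q),3,False)]; n=np.cross(t[1]-t[0],t[2]-t[0]); n/=np.linalg.norm(n)+1e-9
    i=abs((q-t[0])@n)<3
    if i.sum()>best: best=i.sum(); I=i
q=q[I]; m=q.mean(0); n=np.linalg.svd(q-m,full_matrices=False)[2][2]; n*=np.sign(n[2])
print('slope n',n,np.degrees(np.arccos(n[2])),m,len(q))
ex=np.array([-n[0],-n[1],0]);ex-=ex@n*n;ex/=np.linalg.norm(ex);ey=np.cross(n,ex)
print('ex',ex,'az',np.arctan2(ex[1],ex[0]))
hgt=(w-m)@n
yel=crop&(H>12)&(H<32)&(S>100)&(V>60)
def rr(mask,nm):
    l,lab,st,ce=cv2.connectedComponentsWithStats(mask.astype(np.uint8)); i=1+st[1:,4].argmax(); b=w[lab==i]
    ab=np.c_[(b-m)@ex,(b-m)@ey]; r=cv2.minAreaRect(ab.astype(np.float32)); h=np.median(hgt[lab==i])
    print(nm,len(b),'hgt',h,'rect',np.round(r[0],1),np.round(r[1],1),r[2],'world',m+ex*r[0][0]+ey*r[0][1]+n*h)
    return r
rr(yel&(hgt>33)&(hgt<43),'brass rim'); rr(yel&(hgt>9)&(hgt<19.9+2),'tongue')
print('recess floor',np.nanmedian(hgt[yel&(hgt>10)&(hgt<22)]))
rr(crop&(hgt>6)&(hgt<14)&(S<70),'disc')
E
python3 m2.py
```

```text
key top n 310 97.60150658782527 (array([ 621.7, -281.7]), array([23.6, 87.6]), np.float64(76.0)) [ 620.85620056 -280.82482734   97.51072197]
slope n [-0.41553389  0.08703509  0.90540404] 25.122244393733247 [570.34655477 169.92375361  67.01741387] 2003
ex [ 0.88617409 -0.1856124   0.42455097] az -0.2064688637449774
brass rim 306 hgt 37.43106500928704 rect [-11.5 -24.3] [55.7 57.7] 29.283201217651367 world [539.62926359 151.54124576  96.02867457]
tongue 141 hgt 14.242590796459378 rect [-15.2 -21.8] [31.7 28.3] 28.990253448486328 world [546.52600844 152.62329666  73.47872067]
recess floor 16.43629346451853
disc 255 hgt 9.93033149718694 rect [ -6.  -31.1] [84.6 68.4] 37.8165168762207 world [554.57432758 141.47250862  73.48159225]
```

```bash
cat >> h.py <<'E'
def to(x,y,z,yaw):
    s=env.state(); Rt=R.from_euler('xyz',s['tcp_rot']).as_matrix()
    d=Rt.T@(np.array([x,y,z])-s['eef_pos']); cy=s['tcp_rot'][2]
    print('delta tool m',np.round(d/1000,4),'turn',round(-((yaw-cy+np.pi)%(2*np.pi)-np.pi),3),'f',np.round(s['ft_force'],1),'t',round(s['t'],2))
E
python3 -c "
from h import *
to(440,330,240,2.88)"
```

```text
delta tool m [-0.3397 -0.1922 -0.0257] turn -0.0 f [-0.4 -0.3 -0.3] t 0.1
```

```bash
python3 -m pendant '[[[1,-0.042,-0.024,-0.003,0],[1,-0.085,-0.048,-0.006,0],[1,-0.128,-0.07,-0.01,0],[1,-0.17,-0.095,-0.013,0],[1,-0.212,-0.119,-0.016,0],[1,-0.255,-0.14,-0.02,0],[1,-0.298,-0.167,-0.023,0],[1,-0.34,-0.19,-0.026,0]]]'; python3 -c "
from h import *
to(610,0,240,2.6)"
```

```text
t: 0.9
eef_pos: [442.0, 330.4, 240.7]
tcp_rot: [-3.141, -0.0, 2.88]
ft_force: [-0.1, 1.4, 0.3]
opening: 0.998
delta tool m [-0.2478 -0.2757  0.0006] turn 0.28 f [-0.1  1.4  0.3] t 0.9
```

```bash
python3 -m pendant '[[[1,-0.031,-0.035,0,0.05],[1,-0.062,-0.07,0,0.1],[1,-0.093,-0.105,0,0.15],[1,-0.124,-0.14,0,0.2],[1,-0.155,-0.175,0,0.25],[1,-0.186,-0.21,0,0.28],[1,-0.217,-0.242,0,0.28],[1,-0.248,-0.276,0,0.28]]]'; python3 -c "
from h import *
to(570,-240,240,2.39)"
```

```text
t: 1.7
eef_pos: [609.6, -0.4, 240.4]
tcp_rot: [-3.142, -0.0, 2.6]
ft_force: [1.5, 0.8, 0.5]
opening: 0.998
delta tool m [-0.0897 -0.2257  0.0004] turn 0.21 f [1.5 0.8 0.5] t 1.7
```

```bash
python3 -m pendant '[[[1,-0.015,-0.037,0,0.05],[1,-0.03,-0.075,0,0.1],[1,-0.045,-0.112,0,0.15],[1,-0.06,-0.15,0,0.21],[1,-0.075,-0.188,0,0.21],[1,-0.09,-0.226,0,0.21],[1,-0.09,-0.226,0,0.21],[1,-0.09,-0.226,0,0.21]]]'
python3 - <<'E'
from h import *
c=cam('wrist'); cv2.imwrite('pics/4.png',c['image']); np.savez('pics/w4',**c); w=cloud(c); print(c['o'])
hsv=cv2.cvtColor(c['image'],cv2.COLOR_BGR2HSV); H,S,V=[hsv[...,i].astype(int) for i in range(3)]; z=w[...,2]
k=((H<6)|(H>174))&(S>170)&(V>80)
t=k&(z>93)&(z<103)
l,lab,st,ce=cv2.connectedComponentsWithStats(t.astype(np.uint8)); i=1+st[1:,4].argmax(); p=w[lab==i]
print('top z',np.median(p[:,2]),cv2.minAreaRect(p[:,:2].astype(np.float32)),len(p))
E
```

```text
t: 2.5
eef_pos: [569.3, -239.3, 240.1]
tcp_rot: [3.142, -0.001, 2.388]
ft_force: [0.1, 0.6, -0.5]
opening: 1.001
[ 510.91080383 -184.92730185  409.57893041]
top z 97.14499285143143 ((621.22509765625, -282.7567443847656), (23.368022918701172, 89.07180786132812), 75.62196350097656) 1376
```

View pics/4.png

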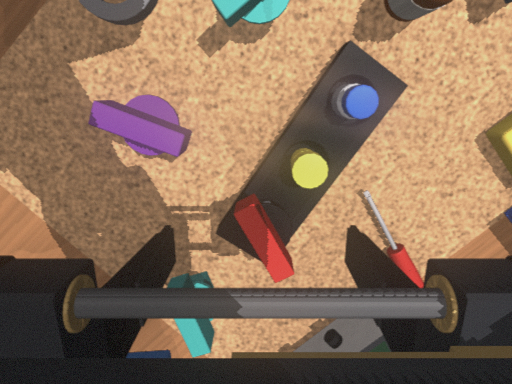

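This shows the key's T-bar at (263,238), with driver_a at (310,168) and driver_b at (360,100). The near estimate of (621,-283), yaw -14.4°, agrees with the top view. I can't tilt the tool, so the plan is:
1. Grip the guard disc on a diameter 29° off the T.
2. Tilt the key 25° in the jaws against the well wall.
3. Insert it along the recess axis.

```bash
python3 -c "
from h import *
to(621.2,-282.7,47,2.379)"
```

```text
delta tool m [-0.0682  0.0029  0.1932] turn 0.01 f [-0.2 -0.5  0.9] t 2.55
```

```bash
python3 -m pendant '[[[0.9,-0.035,0.0015,0,0.01],[0.9,-0.068,0.003,0.02,0.01],[0.9,-0.068,0.003,0.06,0.01],[0.9,-0.068,0.003,0.1,0.01],[0.9,-0.068,0.003,0.14,0.01],[0.9,-0.068,0.003,0.17,0.01],[0.9,-0.068,0.003,0.193,0.01],[0.9,-0.068,0.003,0.193,0.01]]]'; python3 -m pendant '[[[0.6,0,0,0,0],[0.6,0,0,0,0],[0.5,0,0,0,0],[0.5,0,0,0,0],[0.5,0,0,0,0],[0.5,0,0,0,0],[0.5,0,0,0,0],[0.5,0,0,0,0]]]'
```

```text
t: 3.35
eef_pos: [620.4, -280.6, 44.4]
tcp_rot: [-3.14, -0.006, 2.381]
ft_force: [0.2, 0.2, 0.8]
opening: 0.902
t: 4.15
eef_pos: [622.0, -283.0, 49.0]
tcp_rot: [3.141, 0.002, 2.38]
ft_force: [0.9, 2.6, 7.0]
opening: 0.664
```

Opening 0.664 is 63 mm, which matches the disc. Next I lift a little and tilt against the well wall.

```bash
python3 -m pendant '[[[0.5,0,0,-0.004,0],[0.5,0,0,-0.008,0],[0.5,0.003,0,-0.008,0],[0.5,0.006,0,-0.008,0],[0.5,0.009,0,-0.008,0],[0.5,0.012,0,-0.008,0],[0.5,0.015,0,-0.008,0],[0.5,0.018,0,-0.008,0]]]'
python3 - <<'E'
from h import *
c=cam('wrist'); cv2.imwrite('pics/5.png',c['image']); np.savez('pics/w5',**c); w=cloud(c)
hsv=cv2.cvtColor(c['image'],cv2.COLOR_BGR2HSV); H,S,V=[hsv[...,i].astype(int) for i in range(3)]; z=w[...,2]
k=((H<6)|(H>174))&(S>170)&(V>60)&(z>60)&(z<150); p=w[k]
s=env.state(); yaw=s['tcp_rot'][2]; tx=np.array([np.cos(yaw),np.sin(yaw),0]); 
print(len(p),s['eef_pos'],s['ft_force'])
best=0;rng=np.random.default_rng(0)
for _ in range(500):
    t=p[rng.choice(len(p),3,False)]; n=np.cross(t[1]-t[0],t[2]-t[0]); n/=np.linalg.norm(n)+1e-9
    i=abs((p-t[0])@n)<1.5
    if i.sum()>best: best=i.sum();N=n*np.sign(n[2])
print(best,N,'tilt',np.degrees(np.arccos(N[2])),'along tool x',N@tx)
E
```

```text
t: 4.95
eef_pos: [608.5, -270.5, 55.9]
tcp_rot: [3.141, 0.001, 2.38]
ft_force: [3.1, -4.0, 3.2]
opening: 0.659
3172 [ 608.04707397 -270.05544088   55.79723728] [ 3.39582464 -3.88329045  0.09125452]
3011 [-0.21691636  0.23333948  0.94789239] tilt 18.5777164114052 along tool x 0.3180147842234874
```

View pics/5.png

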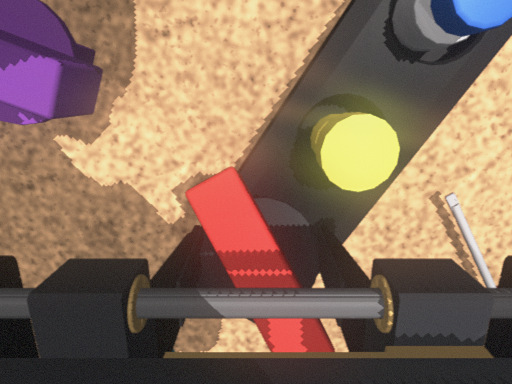

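The picture shows the key gripped by its disc and tilted 18.6° purely about the jaw axis, as planned. It needs about 6.5° more, then I lift out.

```bash
python3 -m pendant '[[[0.5,0.002,0,0,0],[0.5,0.004,0,0,0],[0.5,0.006,0,0,0],[0.5,0.006,0,0,0],[0.5,0.004,0,-0.01,0],[0.5,0.004,0,-0.05,0],[0.5,0.004,0,-0.1,0],[0.5,0.004,0,-0.13,0]]]'
cat > tilt.py <<'E'
from h import *
c=cam('wrist'); np.savez('pics/wlast',**c); w=cloud(c)
hsv=cv2.cvtColor(c['image'],cv2.COLOR_BGR2HSV); H,S,V=[hsv[...,i].astype(int) for i in range(3)]
s=env.state(); e=np.array(s['eef_pos']); Rt=R.from_euler('xyz',s['tcp_rot']).as_matrix()
k=((H<6)|(H>174))&(S>170)&(V>50)&(np.linalg.norm(w-e,axis=-1)<100); p=(w[k]-e)@Rt
best=0;rng=np.random.default_rng(0)
for _ in range(500):
    t=p[rng.choice(len(p),3,False)]; n=np.cross(t[1]-t[0],t[2]-t[0]); n/=np.linalg.norm(n)+1e-9
    i=abs((p-t[0])@n)<1.5
    if i.sum()>best: best=i.sum();I=i
q=p[I]; m=q.mean(0); N=np.linalg.svd(q-m,full_matrices=False)[2][2]; N*=-np.sign(N[2])
# in-plane rectangle, tool frame; a = tilted tool x, b = tool y
a=np.array([1,0,0])-N[0]*N; a/=np.linalg.norm(a); b=np.cross(N,a)
r=cv2.minAreaRect(np.c_[(q-m)@a,(q-m)@b].astype(np.float32))
print('key axis (tool frame)',np.round(N,3),'tilt',np.degrees(np.arcsin(N[0])),'rect',np.round(r[1],1),'ang',r[2])
ctr=m+a*r[0][0]+b*r[0][1]; print('top ctr(tool)',ctr.round(1),'foot(tool)',(ctr-88*N).round(1),'foot world',(e+Rt@(ctr-88*N)).round(1))
print(s['eef_pos'],s['tcp_rot'],s['ft_force'],s['opening'],s['t'])
E
python3 tilt.py
```

```text
t: 5.8
eef_pos: [605.3, -267.2, 188.8]
tcp_rot: [3.141, -0.0, 2.38]
ft_force: [0.3, -0.4, -3.0]
opening: 0.663
key axis (tool frame) [ 0.393  0.001 -0.92 ] tilt 23.132357283850773 rect [88.1 23.6] ang 28.95635986328125
top ctr(tool) [ 12.2  -1.2 -40.8] foot(tool) [-22.4  -1.2  40.1] foot world [ 622.1 -284.3  153.1]
[ 606.54339542 -267.89234444  193.10667105] [3.13975743 0.00546989 2.38005622] [ 0.50231859 -0.62431997  1.63918363] 0.6600706807416997 5.85
```

```bash
python3 -c "
from h import *
to(550,-50,250,2.66)"; python3 tilt.py
```

```text
delta tool m [ 0.191   0.1188 -0.0577] turn -0.28 f [ 0.5 -0.6  1.6] t 5.85
key axis (tool frame) [ 0.397 -0.003 -0.918] tilt 23.369101087560153 rect [87.7 23.6] ang 28.81946563720703
top ctr(tool) [ 10.7  -0.8 -48.1] foot(tool) [-24.2  -0.5  32.7] foot world [ 623.5 -284.9  157.5]
[ 606.2518335  -267.76072294  190.1303467 ] [3.14004537 0.00452491 2.3800273 ] [ 0.06031133  0.0098868  -2.58727695] 0.662437657603114 5.9
```

```bash
python3 -m pendant '[[[0.5,0.01,0.005,-0.045,-0.02],[0.5,0.04,0.025,-0.058,-0.07],[0.5,0.075,0.045,-0.058,-0.12],[0.5,0.11,0.068,-0.058,-0.18],[0.5,0.145,0.09,-0.058,-0.24],[0.5,0.17,0.105,-0.058,-0.28],[0.5,0.191,0.119,-0.058,-0.28],[0.5,0.191,0.119,-0.058,-0.28]]]'; python3 -c "
from h import *
to(480,150,250,2.936)"
```

```text
t: 6.7
eef_pos: [547.6, -46.9, 242.3]
tcp_rot: [-3.141, -0.004, 2.662]
ft_force: [1.0, 0.3, -2.6]
opening: 0.664
delta tool m [ 0.1508  0.1435 -0.0071] turn -0.274 f [ 1.   0.3 -2.6] t 6.7
```

```bash
python3 -m pendant '[[[0.5,0.03,0.028,-0.003,-0.06],[0.5,0.06,0.057,-0.003,-0.12],[0.5,0.09,0.086,-0.003,-0.18],[0.5,0.12,0.115,-0.003,-0.24],[0.5,0.14,0.13,-0.003,-0.274],[0.5,0.151,0.1435,-0.003,-0.274],[0.5,0.151,0.1435,-0.003,-0.274],[0.5,0.151,0.1435,-0.003,-0.274]]]'; python3 -m pendant '[[[0.5,0,0,0,0],[0.5,0,0,0,0],[0.5,0,0,0,0],[0.5,0,0,0,0],[0.5,0,0,0,0],[0.5,0,0,0,0],[0.5,0,0,0,0],[0.5,0,0,0,0]]]'; python3 tilt.py
python3 - <<'E'
import numpy as np,cv2
cv2.imwrite('pics/6.png',np.load('pics/wlast.npz')['image'])
E
```

```text
t: 7.5
eef_pos: [481.9, 146.9, 245.8]
tcp_rot: [-3.141, -0.002, 2.934]
ft_force: [0.0, -0.8, -2.6]
opening: 0.66
t: 8.3
eef_pos: [482.1, 147.4, 246.6]
tcp_rot: [3.141, 0.0, 2.934]
ft_force: [-0.5, -0.1, -3.7]
opening: 0.66
key axis (tool frame) [ 0.393 -0.006 -0.92 ] tilt 23.13692686263471 rect [88.3 23.3] ang 28.621097564697266
top ctr(tool) [ 11.1  -1.1 -45.3] foot(tool) [-23.5  -0.6  35.6] foot world [504.9 142.  211. ]
[482.06571819 147.43507564 246.62413235] [ 3.14148996e+00 -1.54000335e-05  2.93388953e+00] [ 0.2472399   0.03980746 -2.57316593] 0.6666387908656836 8.35
```

View pics/6.png

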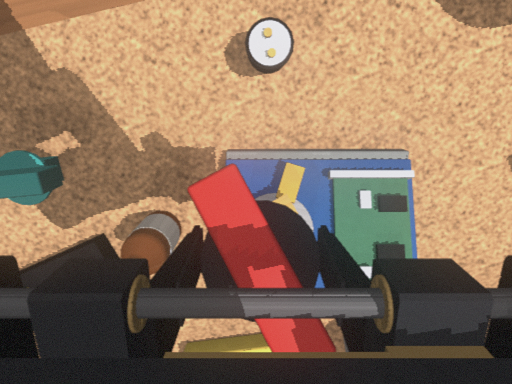

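The picture shows the key held and tilted. The tongue at (290,183) points down the slope and the board is at (370,220). I'll cross-check the drive pose with the side image saved earlier.

Run:
```python
from h import *
c=dict(np.load('pics/side.npz')); w=cloud(c); im=c['image']; hsv=cv2.cvtColor(im,cv2.COLOR_BGR2HSV); H,S,V=[hsv[...,i].astype(int) for i in range(3)]
n=np.array([-.4155,.087,.9054]); m=np.array([570.3,169.9,67.0]); n/=np.linalg.norm(n)
ex=np.array([.8862,-.1856,.4246]); ey=np.cross(n,ex); c0=np.array([539.6,151.5,96.0])
hg=(w-m)@n; near=np.linalg.norm(w-c0,axis=-1)<110
b=near&(H>100)&(H<130)&(S>100); print('blue plane resid',np.median(hg[b&(abs(hg)<8)]))
for nm,lo,hi,rad in(('rim',34,42,45),('tongue',16,22,90)):
    k=near&(H>12)&(H<35)&(S>100)&(V>50)&(hg>lo)&(hg<hi); p=w[k]-c0
    ab=np.c_[p@ex,p@ey]; 
    if nm=='tongue': ab=ab[np.linalg.norm(ab,axis=1)>38]
    r=cv2.minAreaRect(ab.astype(np.float32)); print(nm,len(ab),np.median(hg[k]),r)
c=dict(np.load('pics/top.npz')); w=cloud(c); hsv=cv2.cvtColor(c['image'],cv2.COLOR_BGR2HSV); H,S,V=[hsv[...,i].astype(int) for i in range(3)]
hg=(w-m)@n; p=w-c0; A=p@ex;B=p@ey; k=(np.hypot(A,B)<85)&(np.hypot(A,B)>48)&(H>12)&(H<35)&(S>100)&(hg>14)&(hg<24)
print('tongue top',k.sum(),A[k].mean(),B[k].mean(),'clamp~',np.arctan2(B[k].mean(),-A[k].mean())-.121)
```

```text
blue plane resid -0.3568202935442658
rim 204 37.567099672024355 ((-1.9238548278808594, -0.08979034423828125), (56.06911087036133, 59.79177474975586), 29.14303207397461)
tongue 74 18.68681746029163 ((-38.46330261230469, 0.3405494689941406), (27.494253158569336, 91.49256134033203), 50.14939498901367)
tongue top 88 -59.15505618881216 19.203937487143932 clamp~ 0.19290381077229396
```

```bash
python3 -m pendant '[[[0.5,-0.006,0.005,0.02,0],[0.5,-0.012,0.01,0.04,0],[0.5,-0.018,0.015,0.06,0],[0.5,-0.022,0.0165,0.075,0],[0.5,-0.025,0.0165,0.09,0],[0.5,-0.025,0.0165,0.1015,0],[0.5,-0.025,0.0165,0.1015,0],[0.5,-0.025,0.0165,0.1015,0]]]'; python3 tilt.py
python3 - <<'E'
from h import *
c=cam('side'); np.savez('pics/side7',**c)
cv2.imwrite('pics/7.png',cv2.resize(c['image'][90:220,150:290],(700,650),interpolation=cv2.INTER_CUBIC)[:600])
E
```

```text
t: 9.15
eef_pos: [510.0, 158.4, 145.4]
tcp_rot: [3.141, -0.0, 2.934]
ft_force: [0.3, 0.1, -2.6]
opening: 0.66
key axis (tool frame) [ 0.392 -0.006 -0.92 ] tilt 23.053632409392605 rect [87.9 23.4] ang 28.62300682067871
top ctr(tool) [ 11.4  -1.3 -44.8] foot(tool) [-23.1  -0.7  36.1] foot world [532.6 153.  109.6]
[510.13089969 158.44850425 145.75426397] [3.14120173e+00 7.28434963e-04 2.93381760e+00] [-1.0048055   0.06928038 -2.88504684] 0.6598077744597123 9.2
```

View pics/7.png

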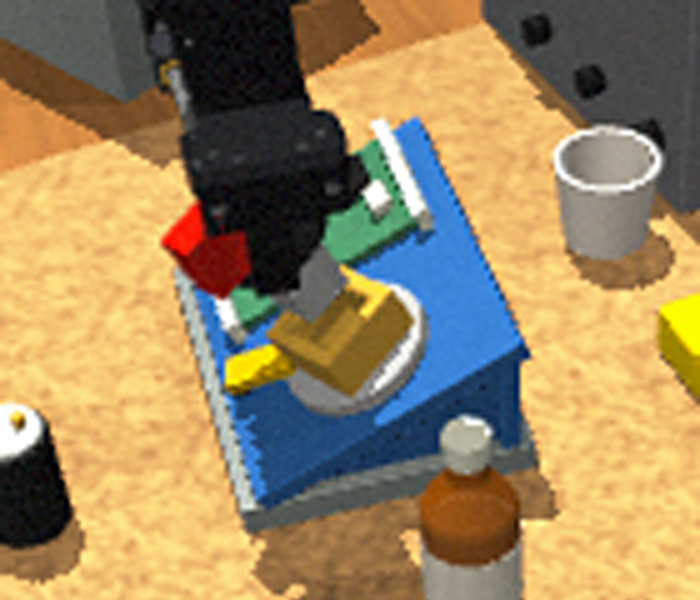

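The foot (grey, 315,275) hovers square above the recess and the flats line up. Now I press down along the recess axis, watching the force.

```bash
python3 -m pendant '[[[0.5,-0.001,0,0.0025,0],[0.5,-0.002,0,0.005,0],[0.5,-0.0035,0,0.0075,0],[0.5,-0.0047,0,0.01,0],[0.5,-0.006,0,0.0125,0],[0.5,-0.007,0,0.015,0],[0.5,-0.0085,0,0.018,0],[0.5,-0.0085,0,0.018,0]]]'; python3 tilt.py
```

```text
t: 10.05
eef_pos: [518.3, 156.6, 126.7]
tcp_rot: [-3.141, -0.001, 2.934]
ft_force: [0.1, 0.4, -2.9]
opening: 0.661
key axis (tool frame) [ 0.394 -0.004 -0.919] tilt 23.22028242967803 rect [87.8 23.2] ang 28.567535400390625
top ctr(tool) [ 11.3  -1.2 -44.9] foot(tool) [-23.4  -0.8  35.9] foot world [541.  151.   90.9]
[518.25517347 156.5994332  126.87930864] [-3.14152205e+00 -4.19348729e-04  2.93374754e+00] [ 0.91928266 -1.06532514 -3.66657617] 0.6646570730806617 10.1
```

The foot is 5 mm inside without contact. Continue home.

```bash
python3 -m pendant '[[[0.5,-0.001,0,0.0025,0],[0.5,-0.002,0,0.005,0],[0.5,-0.0035,0,0.0075,0],[0.5,-0.0047,0,0.01,0],[0.5,-0.006,0,0.0125,0],[0.5,-0.007,0,0.015,0],[0.5,-0.008,0,0.0175,0],[0.5,-0.008,0,0.0175,0]]]'; python3 tilt.py
```

```text
t: 10.9
eef_pos: [525.4, 155.1, 109.5]
tcp_rot: [-3.141, -0.002, 2.934]
ft_force: [-2.7, 0.5, 2.5]
opening: 0.663
key axis (tool frame) [ 0.407 -0.01  -0.913] tilt 24.021735672886216 rect [87.6 23.6] ang 28.474306106567383
top ctr(tool) [ 12.2  -1.4 -44.8] foot(tool) [-23.7  -0.5  35.6] foot world [548.6 149.7  74. ]
[525.57566358 155.09033003 109.60566642] [-3.14147956e+00 -1.16037904e-03  2.93381459e+00] [-3.83975131  0.53642998  2.12906214] 0.6625079275899949 10.95
```

Depth is 23.9 mm along the recess axis, so the key is home. I press a touch more, release and lift clear.

```bash
python3 -m pendant '[[[0.5,-0.001,0,0.002,0],[0.5,-0.001,0,0.002,0],[0.5,-0.001,0,0.002,0],[0.9,-0.001,0,0.002,0],[0.9,-0.001,0,0.002,0],[0.9,-0.001,0,0.002,0],[0.9,-0.001,0,-0.02,0],[0.9,-0.001,0,-0.06,0]]]';  python3 -m pendant '[[[0.9,0,0,-0.04,0],[0.9,0,0,-0.05,0],[0.9,0,0,-0.05,0],[0.9,0,0,-0.05,0],[0.9,0,0,-0.05,0],[0.9,0,0,-0.05,0],[0.9,0,0,-0.05,0],[0.9,0,0,-0.05,0]]]'
cat > key.py <<'E'
from h import *
# key pose from wrist (and top) camera: red top face plane
M=np.array([538.8,151.7,95.7]); n=np.array([-.4155,.087,.9054]); n/=np.linalg.norm(n); ex=np.array([.8862,-.1856,.4246]); ey=np.cross(n,ex)
for nm in('wrist','top'):
    c=cam(nm); w=cloud(c); hsv=cv2.cvtColor(c['image'],cv2.COLOR_BGR2HSV); H,S,V=[hsv[...,i].astype(int) for i in range(3)]
    np.savez('pics/last_'+nm,**c)
    k=((H<6)|(H>174))&(S>150)&(V>50)&(np.linalg.norm(w-(M+50*n),axis=-1)<75); p=w[k]
    if len(p)<60: print(nm,'few',len(p)); continue
    h=(p-M)@n; print(nm,len(p),'h top pct',np.percentile(h,[20,50,80]).round(1),'home=64')
    q=p[abs(h-np.median(h))<8]
    for _ in range(3):
        m=q.mean(0); N=np.linalg.svd(q-m,full_matrices=False)[2][2]; N*=np.sign(N[2]); q=q[abs((q-m)@N)<2]
    r=cv2.minAreaRect(np.c_[(q-M)@ex,(q-M)@ey].astype(np.float32))
    print('  axis err rad',np.arccos(min(1,N@n)).round(3),'rect',np.round(r[0],1),np.round(r[1],1),'ang',round(r[2],1))
to(520.1,155.6,128,3.485)
E
python3 key.py
```

```text
t: 11.75
eef_pos: [526.2, 154.4, 168.2]
tcp_rot: [-3.14, -0.004, 2.934]
ft_force: [1.3, -1.0, 0.1]
opening: 0.897
t: 12.55
eef_pos: [527.0, 154.8, 219.2]
tcp_rot: [-3.141, -0.001, 2.934]
ft_force: [-0.0, 0.1, -0.7]
opening: 0.9
wrist 3579 h top pct [62.5 65.4 68.1] home=64
  axis err rad 0.105 rect [-7.  -2.9] [87.8 23.7] ang 29.2
top 95 h top pct [48.4 60.  63. ] home=64
  axis err rad 0.866 rect [-22.9 -22.9] [35.6  7.6] ang 13.6
delta tool m [ 0.007  -0.0006  0.0914] turn -0.551 f [-0.1 -0.8 -0.9] t 12.65
```

The key sits home, leaning 0.1 rad within the recess play. Next I straddle the T-bar loosely.

```bash
python3 -m pendant '[[[0.5,0.003,0,0,-0.14],[0.5,0.006,-0.001,0,-0.28],[0.5,0.01,-0.002,0,-0.42],[0.5,0.01,-0.002,0,-0.55],[0.5,0.01,-0.002,0.02,-0.55],[0.5,0.01,-0.002,0.05,-0.55],[0.5,0.01,-0.002,0.07,-0.55],[0.5,0.01,-0.002,0.091,-0.55]]]'; python3 -m pendant '[[[0.36,0,0,0,0],[0.36,0,0,0,0],[0.36,0,0,0,0],[0.36,0,0,0,0],[0.36,0,0,0,0],[0.36,0,0,0,0],[0.36,0,0,0,0],[0.36,0,0,0,0]]]'; python3 key.py
```

```text
t: 13.45
eef_pos: [516.8, 154.9, 127.8]
tcp_rot: [-3.142, 0.0, -2.799]
ft_force: [-0.5, -1.9, 13.4]
opening: 0.498
t: 14.25
eef_pos: [516.9, 154.9, 128.7]
tcp_rot: [3.141, 0.0, -2.799]
ft_force: [-0.8, 0.5, 1.0]
opening: 0.36
wrist 7293 h top pct [62.5 64.4 66.6] home=64
  axis err rad 0.082 rect [-5.2 -2.4] [88.5 24.1] ang 25.3
top few 0
delta tool m [-0.0033 -0.0004  0.0007] turn -0.001 f [-0.8  1.4  0.9] t 14.35
```

```bash
python3 -m pendant '[[[0.36,0,0,0,0.08],[0.36,0,0,0,0.16],[0.36,0,0,0,0.24],[0.36,0,0,0,0.32],[0.36,0,0,0,0.4],[0.36,0,0,0,0.48],[0.36,0,0,0,0.56],[0.36,0,0,0,0.6]]]'; python3 key.py
```

```text
t: 15.15
eef_pos: [517.1, 155.2, 128.9]
tcp_rot: [3.141, 0.001, 2.881]
ft_force: [-1.7, 2.4, 3.2]
opening: 0.363
wrist 7263 h top pct [63.7 64.3 64.8] home=64
  axis err rad 0.03 rect [ 0.9 -2.3] [89.2 23.8] ang 16.9
top few 0
delta tool m [-0.0028  0.0012  0.0009] turn -0.601 f [-1.4  2.7  2. ] t 15.25
```

```bash
python3 -m pendant '[[[0.36,0,0,0,0.08],[0.36,0,0,0,0.16],[0.36,0,0,0,0.24],[0.36,0,0,0,0.32],[0.36,0,0,0,0.4],[0.36,0,0,0,0.48],[0.36,0,0,0,0.56],[0.36,0,0,0,0.6]]]'; python3 key.py
```

```text
t: 16.05
eef_pos: [517.9, 156.2, 129.7]
tcp_rot: [3.137, 0.001, 2.283]
ft_force: [-1.4, 9.9, 9.0]
opening: 0.365
wrist 8182 h top pct [62.8 64.  64.8] home=64
  axis err rad 0.023 rect [ 1.5 -1.1] [24.  88.8] ang 73.1
top few 0
delta tool m [-0.0018  0.0013  0.0017] turn -1.201 f [-0.6  9.6  8.8] t 16.15
```

```bash
python3 -m pendant '[[[0.36,0,0,0,0.06],[0.36,0,0,0,0.12],[0.36,0,0,0,0.18],[0.36,0,0,0,0.24],[0.36,0,0,0,0.3],[0.36,0,0,0,0.36],[0.36,0,0,0,0.4],[0.36,0,0,0,0.4]]]'; python3 key.py
```

```text
t: 16.95
eef_pos: [518.8, 156.1, 130.1]
tcp_rot: [3.135, -0.0, 1.884]
ft_force: [1.2, 9.2, 10.4]
opening: 0.363
wrist 8929 h top pct [56.9 63.8 64.9] home=64
  axis err rad 0.036 rect [ 1.6 -1.3] [23.9 89. ] ang 42.1
top few 53
delta tool m [-0.0009  0.0011  0.0021] turn -1.599 f [ 1.9  9.  10.1] t 17.05
```

```bash
python3 -m pendant '[[[0.36,0,0,0,0.03],[0.36,0,0,0,0.06],[0.36,0,0,0,0.09],[0.36,0,0,0,0.12],[0.36,0,0,0,0.12],[0.36,0,0,0,0.12],[0.36,0,0,0,0.12],[0.36,0,0,0,0.12]]]'; python3 key.py; python3 -c "
from h import *
print(env.state()['moment'])"
```

```text
t: 17.85
eef_pos: [519.4, 156.7, 130.3]
tcp_rot: [3.134, -0.001, 1.768]
ft_force: [2.8, 14.1, 10.1]
opening: 0.375
wrist 8989 h top pct [55.5 63.7 64.5] home=64
  axis err rad 0.037 rect [1.8 0. ] [24.3 88.8] ang 41.3
top few 54
delta tool m [-0.0013  0.0004  0.0023] turn -1.717 f [ 3.5 14.6 10.2] t 17.95
[ 2.87099558 -1.33391218  1.44828797]
```

The bar stalls: 0.8° for 7° of tool turn, with rising force. It is at the stop, so I release and lift off.

```bash
python3 -m pendant '[[[0.45,0,0,0,-0.06],[0.55,0,0,0,-0.12],[0.6,0,0,0,-0.15],[0.6,0,0,0,-0.15],[0.6,0,0,-0.02,-0.15],[0.6,0,0,-0.06,-0.15],[0.6,0,0,-0.1,-0.15],[0.6,0,0,-0.12,-0.15]]]'; python3 -m pendant '[[[0.6,-0.04,0,-0.01,0],[0.6,-0.08,0,-0.02,0],[0.6,-0.12,0,-0.02,0],[0.6,-0.16,0,-0.02,0],[0.6,-0.16,0,-0.02,0],[0.6,-0.16,0,-0.02,0],[0.6,-0.16,0,-0.02,0],[0.6,-0.16,0,-0.02,0]]]'; python3 key.py
python3 - <<'E'
from h import *
c=dict(np.load('pics/last_top.npz')); cv2.imwrite('pics/8.png',cv2.resize(c['image'][110:240,90:270],(720,520),interpolation=cv2.INTER_CUBIC))
exec(open('key.py').read().split('\n')[2])
for nm in('top','side'):
    c=cam('side') if nm=='side' else c
    w=cloud(c); hsv=cv2.cvtColor(c['image'],cv2.COLOR_BGR2HSV); H,S,V=[hsv[...,i].astype(int) for i in range(3)]
    p=w-M; A=p@ex;B=p@ey;h=p@n; rr=np.hypot(A,B); k=(rr<85)&(rr>48)&(H>18)&(H<35)&(S>100)&(h>-24)&(h<-14)
    print(nm,'tongue',k.sum(),A[k].mean(),B[k].mean(),'clamp~',np.arctan2(B[k].mean(),-A[k].mean())-.121)
E
```

```text
t: 18.75
eef_pos: [517.6, 154.8, 251.7]
tcp_rot: [3.138, 0.001, 1.915]
ft_force: [-0.1, -0.4, -0.5]
opening: 0.601
t: 19.55
eef_pos: [570.4, 5.2, 268.7]
tcp_rot: [3.142, -0.0, 1.915]
ft_force: [-0.1, -0.0, 0.3]
opening: 0.6
wrist 1670 h top pct [49.9 66.  67.6] home=64
  axis err rad 0.062 rect [ 13.2 -23.5] [23.5 30.9] ang 47.5
top few 0
delta tool m [0.1587 0.0034 0.1408] turn -1.57 f [-0.4 -0.9 -0. ] t 19.65
top tongue 98 1.2629457607083374 62.4825508732732 clamp~ 1.470006350079789
side tongue 0 nan nan clamp~ nan<stdin>:8: RuntimeWarning: Mean of empty slice.
  ret = ret.dtype.type(ret / rcount)
```

View pics/8.png

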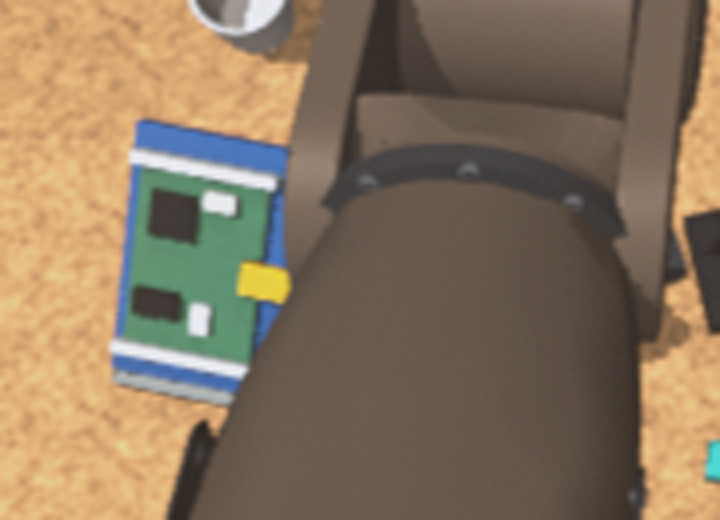

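The tongue lies over the board's edge at (265,283), with the clamp at about 1.47. The arm hides the key, so I move it further off and check depth and lean.

```bash
python3 -m pendant '[[[0.6,-0.04,0,0,0],[0.6,-0.08,0,0,0],[0.6,-0.12,0,0,0],[0.6,-0.16,0,0,0],[0.6,-0.2,0,0,0],[0.6,-0.2,0,0,0],[0.6,-0.2,0,0,0],[0.6,-0.2,0,0,0]]]'; python3 key.py
python3 - <<'E'
from h import *
a=np.load('pics/last_top.npz')['image'][110:240,90:270]; b=cam('side')['image'][80:210,140:320]
cv2.imwrite('pics/9.png',cv2.resize(np.hstack([a,b]),(800,290),interpolation=cv2.INTER_CUBIC))
E
```

```text
t: 20.5
eef_pos: [637.8, -183.1, 268.7]
tcp_rot: [-3.142, -0.0, 1.915]
ft_force: [-0.4, 0.1, -0.1]
opening: 0.601
wrist few 0
top 409 h top pct [62.1 65.6 67.8] home=64
  axis err rad 0.073 rect [-7.1 -3.4] [23. 89.] ang 45.8
delta tool m [0.3584 0.0034 0.141 ] turn -1.57 f [-0.   0.4 -0.6] t 20.6
```

View pics/9.png

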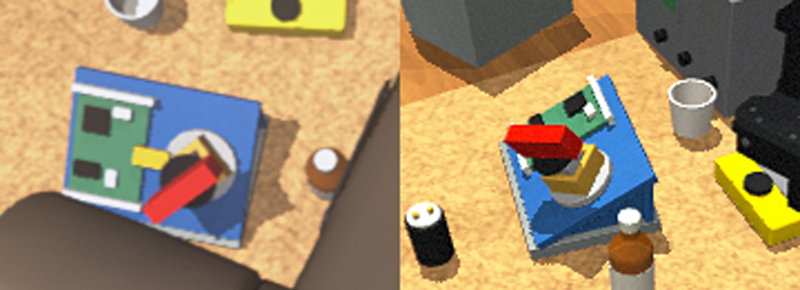

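The key stands in the drive. Its top is 65.5 mm above the rim (64 mm when home), which puts the foot about 22 mm deep. It leans about 0.07–0.1 rad, and the tongue is over the board. Handing in.

```bash
python3 -c "
from h import *
print(env.job_done()); print(env.state()['t'])"
```

```text
the job is handed in; nothing more can be done
None
the job is handed in; nothing more can be done
```

The key is home in the drive, the clamp is turned to its stop, and I handed the job in at about 21 s. No verdict came back.

**What I did:** The moves cannot tilt the tool. I gripped the key by its guard disc and tipped it about 24° against the well wall. I then slid it down the recess axis with its flats matched at about 29°. It dropped fully home (23.9 mm) at the first try, so no feeling-round was needed. I released it, straddled the T-bar with the jaws loosely open and turned the drive clockwise until the bar stalled. Then I opened, lifted and moved clear.

**Last checks:**
- **Clamp:** the tongue lies over the board's edge, and the top camera puts the clamp at about 1.47 rad. That reads slightly past the 1.45 stop, within measuring error. The side camera gave no tongue reading.
- **Key:** the foot is about 22 mm deep. After release it leans within the recess play. The plane fit says 0.07 rad and the offset of its top suggests up to 0.1; the limit is 0.15.
- **Robot and bystanders:** wrist forces read about 0 after release. I did not measure the bystanders' positions, but the ones in the last pictures looked unmoved and the arm passed clear of them.

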